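# Make the syringe pump ready: clamp the barrel, bring the pusher block up

## Task

Get the loaded syringe pump ready to run, using only the fingertips: nothing is to be gripped or lifted. First push the raised barrel clamp down over the syringe as far as it goes; then press the release key on top of the pusher block and, holding it down, slide the block along its rods until it just touches the thumb plate of the plunger, without driving the plunger in. Then let the key spring up, and leave the syringe in its holder and the glassware round the pump where it stands.

Things in the scene. Friction and masses are not known exactly. Their poses are not given: they have to be found in the camera images.
- pump: Syringe pump, fixed on the worktop: a white box 140 x 340 mm, its deck 50 mm high. Origin: centre of its underside. +x points from the operator panel to the back (away from the robot), +y along the slide from the pusher block to the syringe, +z up. Rods and lead screw lie along y at z = 66 mm, the syringe axis above them at x = 20, z = 92 mm. Only key lips (125 mm) and clamp rise above 108 mm
- pusher (a joint): Travel of the pusher block along the rods, in m: 0 at the far end from the syringe, growing as the block slides towards the syringe (+y of the pump); the rods allow 0.115. It slides easily (a few N) while the release key is held down; with the key up it is locked on the lead screw, both ways, with about 1 mm of play
- pusher_face (a point): Middle of the round rubber pad, 30 mm wide, on the face of the pusher block that meets the plunger, 92 mm above the worktop; its axes are the pump's. The block is grey, 80 mm (x) by 50 mm (y), its top 108 mm above the worktop, and lies on the -y side of this face
- key_top (a point): Middle of the floor of the black release key on top of the pusher block, 116 mm above the worktop when the key is up, 26.5 mm behind the pusher_face (in -y). The floor is 34 mm wide (x) and 40 mm long (y) between two upright lips 9 mm high, across its ends, that a fingertip can push against; its axes are the pump's and it goes down with the key
- release_key (a joint): How far the release key is pressed, in m: 0 up (block locked), 0.007 fully down. About 3.5 N starts it, 6 N takes it fully down. The half nut leaves the lead screw and frees the block from 0.0027 on: hold 0.004 or more while sliding. Let go, it springs up: the nut drops between the threads, or rests on one (at about 0.0025) and drops in if the block is moved a few mm
- thumb_plate (a point): Middle of the white thumb plate (26 mm wide, 3 mm thick) at the end of the syringe's plunger, on the syringe axis; its axes are the pump's. The face towards the pusher block lies 1.5 mm from this point, in -y. The plunger sits with 8 N of friction in the barrel: a harder push drives it in. How far it is drawn out varies
- syringe: 20 ml clear plastic syringe lying loose in the holder of the pump, plunger towards the pusher block: barrel 21 mm wide and 88 mm long, finger flange 46 x 20 x 3 mm in a 4 mm wide slot. Origin: on the axis, in the middle of the flange, 30 mm in +y from the pump's origin; its axes are the pump's
- clamp (a joint): Angle of the barrel clamp in rad: 0 closed, the arm lying level over the barrel on its rest; it grows as the arm opens, up and back over its hinge; at 1.57 the arm stands upright. The hinge is stiff: the arm stays where it is left, and 1 to 2 N at its end moves it
- clamp_hinge (a point): Middle of the clamp's hinge, behind the barrel, 100 mm above the worktop (56, 76, 100 mm in the pump's frame). The hinge axis is the pump's y. Site axes turn with the arm: they are the pump's when closed, and the arm points along its -x
- clamp_arm (a point): Point on the upper (outer) face of the clamp's arm, 60 mm from the hinge along the arm's -x and 8 mm off it along the arm's +z: push here. The arm is an aluminium bar 16 mm wide, 5 mm thick and 74 mm long with a black thumb tab turned up at its end, to 89 mm from the hinge. Closed, this point is 108 mm above the worktop
- amber_bottle: Amber reagent bottle, 51 mm wide, 89 mm high, loose beyond the syringe end of the pump. Origin: centre of its underside
- beaker: Small glass beaker, 45 mm wide, 57 mm high, loose beyond the pusher end of the pump. Origin: centre of its underside
- weigh_bottle: Glass weighing bottle, 37 mm wide, 55 mm high, loose behind the pump. Origin: centre of its underside
Things that resemble listed ones, but are neither listed nor needed, are in the scene too. What is meant by the syringe is not yellow, and is the smaller of those in its own colour.

How it is judged:
By the outcome, as a careful person would: the job done as asked, in the order asked, and still so for the second after the job is handed in, with the robot touching nothing.
It also fails if it takes over 48 s, if anything falls off the work surface, if the arm or the gripper's body presses on something with over 40 N, if the wrist force passes 120 N, or if a joint passes its speed limit or range.

## Robot

A 6-joint arm with a two-finger parallel gripper is mounted at the origin on a cart in front of the work surface, level with it; the furniture and walls round the work are solid. World frame = base frame: x ahead of the robot, y to its left, z up, the work surface at z = 0. Lengths are in m, angles in degrees, forces in N, time in s.
With the tool pointing down it reaches from about 0.25 to 0.725 m from the base axis. Payload 9.7 kg.
Tool frame: the origin (TCP) lies between the finger pads; the fingertips stand 22 mm ahead of it and the grasp point (between the pads) lies 3 mm ahead of it; z points along the fingers, y is the line along which they close (so a half turn about z gives the same grasp; the last joint's range is limited). The gripper opens to 85 mm and grips with 20 to 120 N. Pads are 22 mm wide; open, the fingers measure 114 mm over their backs; the gripper's body (76 mm by 85 mm) begins 54 mm behind the grasp point. The pads swing forward as they close: fully open they stand 13 mm farther back than shut.
Start: joints at [-70.646, 4.979, 10.078, 95.1, 0, 90], TCP at [0.182, -0.519, 0.253] pointing down, gripper open.
Joint ranges: [-179.16, 179.16], [-48.56, 103.87], [-65.8, 70.77], [-126.05, 130.52], [-82.76, 87.17], [-180, 180]. Speed limits (degrees/s): [127.2, 127.2, 147.25, 180, 180, 180].

## Interface

Orientations are given as [roll, pitch, yaw] about the fixed x, y, z axes, in that order (R = Rz(yaw) Ry(pitch) Rx(roll)).
In Python, from workcell import bot, viewer, finder gives the robot as it stands.
- The arm moves only by the tool move_arm, never from a script. Its arguments are lists of equal length, an entry for each row: "offset": the shift along the tool's x, y, z in cm, a list of three; "twist": the turn, a rotation vector about the tool's x, y, z in rad, a list of three; "grip": the opening, from 0 (shut) to 1 (fully open). In form: {"offset": [[x, y, z], ...], "twist": [[ax, ay, az], ...], "grip": [grip, ...]}. A call has 1 to 5 rows; each row shifts and turns the commanded pose from where the row before left it, along the tool's axes as they then stand; what a row does not reach is not made up. A row lasts 1/10 s, in which the tool goes at most 50 mm and 8.59 degrees, less where a joint would pass 70% of its speed; a pose out of reach is approached as far as the arm can. A call is refused whole if a number of a shift passes 5 or a number of a turn 0.15, either way. A call with a gripper value outside its range is refused whole. The fingers move at their own pace and stop on an object; "force" is the grip in N (left out, the last holds). Time passes only in rows, so rows that do not move let the fingers close. It gives the time, the measured TCP pose, the force, the opening and the grip force at its end, in the units of the state.
- bot.get_obs(): the state, without advancing time (a new reading comes with each control period).
- viewer.camera(name): name is "scene" or "top" or "wrist"; returns a dict with "color" (384x512x3 uint8, red, green, blue), "depth" (384x512 float32, m along the optical axis (not along the pixel's ray), 0 where there is no reading), "vfov" (degrees; the focal length in pixels is half the picture's height over the tangent of half this angle, whatever the lens; pixels are square), "cx", "cy" (the principal point, pixels), "position" and "attitude" of the camera in the world; the wrist camera has in their place "tool_from_camera" (4x4, takes a point from camera to tool coordinates, whose origin is the TCP and whose axes are the flange's). Camera axes: x right, y down, z forward; pixel columns grow to the right and rows downward; lengths in m; the calibration is good to about 2 mm. A picture is of the moment at which its call begins: read the wrist's pose just before it.
- bot.job_done(): hands the job in; it is judged then, once.
Trained networks look in a picture, given as the dict that the camera call returned (one of the last four; its "shot" number tells which), for a name from the list of things; names that differ only in an ending like _2 or _b are one class to them, and where a whole thing is asked for, a point or a joint stands for the part that bears it (a point fixed in the world has none). Each returns a list of dicts, best first, with "p" (0 to 1); they miss things now and then, are a little off and sometimes report something else, mostly with a low value. They report only what shows in the picture. A call takes as long as a camera call. They do not tell look-alikes from the thing itself.
- finder.boxes_of(picture, thing): "position" ([column, row] in pixels, amid what is visible of it).
- finder.pinpoint(picture, thing): "position" ([column, row] in pixels: a listed point, or the origin of a listed thing).
The state is a dict: "time": time; "q": joint angles; "qd": joint speeds; "joint_efforts": joint torques, N m; "ee_pos": TCP position; "tcp_rot": TCP orientation; "wrist_force": force on the tool from outside, world axes, zero at the start; "torque": the same for the moment, N m; "opening": finger opening in m; "grasp_force": force on a finger pad.
Only numpy, scipy, OpenCV 4.12 (cv2) and the standard library are available. Lean on these libraries where they do the work, as an engineer would, in place of code of your own. Each camera call takes 0.05 s, during which the arm holds its last target. There are 200 camera calls.

## Working session

There is one attempt and no reset: what is moved stays moved. The work goes in short steps, Python scripts to look and compute and a tool call to move; the robot and the scene stay as the last step left them, time stands still between calls to the robot, and variables do not carry over. Pictures are saved under pics/ and viewed, at most 11 in all, crops included, and the job is handed in when it is done.

Besides the shell and the picture viewer there is one more tool, called after ">>>" as name(argument=value, ...) on one line, values as JSON. move_arm: Moves the arm, as the interface text tells. Its arguments: {"type":"object","properties":{"offset":{"type":"array","items":{"type":"array","items":{"type":"number"}}},"twist":{"type":"array","items":{"type":"array","items":{"type":"number"}}},"grip":{"type":"array","items":{"type":"number"}},"force":{"type":"number"}},"required":["offset","twist","grip"]}

```bash
mkdir -p pics
cat > h.py <<'E'
import numpy as np, cv2
from workcell import bot, viewer, finder
from scipy.spatial.transform import Rotation as R
def att(a):
    a=np.array(a,float)
    if a.shape==(3,3): return a
    return R.from_euler('xyz',a,degrees=True).as_matrix() if a.size==3 else None
def campose(c):
    if 'position' in c: return att(c['attitude']),np.array(c['position'])
    o=bot.get_obs(); Rt=R.from_euler('xyz',o['tcp_rot'],degrees=True).as_matrix(); T=np.array(c['tool_from_camera'])
    return Rt@T[:3,:3], Rt@T[:3,3]+np.array(o['ee_pos'])
def ray(c,px):
    f=c['color'].shape[0]/2/np.tan(np.radians(c['vfov']/2))
    return np.array([(px[0]-c['cx'])/f,(px[1]-c['cy'])/f,1.])
def at_z(c,px,z):
    Rm,p=campose(c); d=Rm@ray(c,px); return p+d*(z-p[2])/d[2]
def at_depth(c,px):
    Rm,p=campose(c); d=c['depth'][int(round(px[1])),int(round(px[0]))]; return Rm@(ray(c,px)*d)+p
def proj(c,P):
    Rm,p=campose(c); f=c['color'].shape[0]/2/np.tan(np.radians(c['vfov']/2)); q=Rm.T@(np.array(P)-p); return q[:2]/q[2]*f+[c['cx'],c['cy']]
E
cat > a.py <<'E'
from h import *
np.set_printoptions(precision=4,suppress=True)
o=bot.get_obs(); print(o['ee_pos'],o['tcp_rot'],o['opening'],o['time'])
for n in ('top','scene'):
    c=viewer.camera(n); print(n,c.get('attitude'),c['position'],c['vfov'],c['cx'],c['cy'])
    cv2.imwrite(f'pics/{n}0.png',c['color'][:,:,::-1])
    for t in ('pump','pusher_face','key_top','thumb_plate','syringe','clamp_hinge','clamp_arm','amber_bottle','beaker','weigh_bottle'):
        for d in finder.pinpoint(c,t)[:3]: 
            if d['p']>.2: print(t,round(d['p'],2),np.round(d['position'],1),at_depth(c,d['position']))
E
python3 a.py
```

```text
[ 0.1822 -0.5187  0.2526] [-179.9217    0.0002   19.3507] 0.08573920023596349 0.0
top [-171.6268   -0.8723  -91.329 ] [0.4116 0.007  1.1896] 51.1850310808962 261.82846421587703 194.30034154061542
pump 0.56 [255.5 199.7] [0.5638 0.0042 0.0485]
key_top 0.81 [298.2 195.1] [ 0.565  -0.1116  0.1154]
key_top 0.35 [329.8 220.5] [ 0.5031 -0.2159 -0.0003]
thumb_plate 0.69 [409.3 211.9] [ 0.5224 -0.4508  0.0133]
thumb_plate 0.56 [251.4 189.4] [0.587  0.0151 0.0921]
thumb_plate 0.49 [112.2 282.2] [0.3402 0.4141 0.026 ]
syringe 0.93 [124.8 254.4] [0.4171 0.3794 0.0301]
syringe 0.8 [245.1 188. ] [0.5914 0.0325 0.0917]
syringe 0.74 [389.2 211.2] [ 0.525  -0.3883  0.0215]
clamp_hinge 0.63 [228.3 174.8] [0.622  0.0761 0.1298]
clamp_hinge 0.56 [281.5 195.7] [ 0.5709 -0.0694  0.0695]
clamp_arm 0.59 [227.1 178.2] [0.6094 0.0782 0.1477]
amber_bottle 0.68 [171.  198.5] [0.5689 0.2408 0.0736]
beaker 0.79 [330.4 217. ] [ 0.5134 -0.2178  0.0019]
weigh_bottle 0.45 [269.1 160. ] [ 0.6812 -0.0381  0.042 ]
scene [-118.5353   -1.2157 -128.9871] [-0.323   0.7423  0.724 ] 47.27358110278543 252.43223589110195 185.01478228340017
pump 0.6 [252.2 215.8] [0.4998 0.0585 0.0413]
pusher_face 0.69 [271.9 176.9] [ 0.5706 -0.0759  0.0965]
pusher_face 0.43 [319.7 197.5] [ 0.486  -0.2123  0.0142]
key_top 0.68 [279.8 168.9] [ 0.5699 -0.1071  0.1153]
thumb_plate 0.78 [170.7 309.7] [0.3373 0.4198 0.0189]
thumb_plate 0.43 [248.5 186.8] [0.5795 0.0097 0.0856]
syringe 0.82 [166.9 284.4] [0.4131 0.3866 0.0206]
syringe 0.69 [341.7 178.3] [ 0.5282 -0.368   0.0179]
clamp_hinge 0.52 [223.3 182.8] [0.6221 0.0725 0.1012]
clamp_arm 0.58 [227.4 172. ] [ 0.8156 -0.0832  0.0117]
clamp_arm 0.43 [252.5 186.5] [ 0.6016 -0.0243  0.0658]
amber_bottle 0.61 [184.7 239.8] [0.5544 0.2528 0.01  ]
beaker 0.55 [316.9 198.3] [ 0.4894 -0.203   0.0129]
weigh_bottle 0.51 [237.6 189.8] [0.5801 0.0506 0.0887]
weigh_bottle 0.46 [219.8 184.7] [0.6244 0.0837 0.0974]
```

```bash
python3 -c "
import cv2,numpy as np
cv2.imwrite('pics/t.png',np.vstack([cv2.imread('pics/top0.png')]));"
```

```text
(no output)
```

View pics/top0.png

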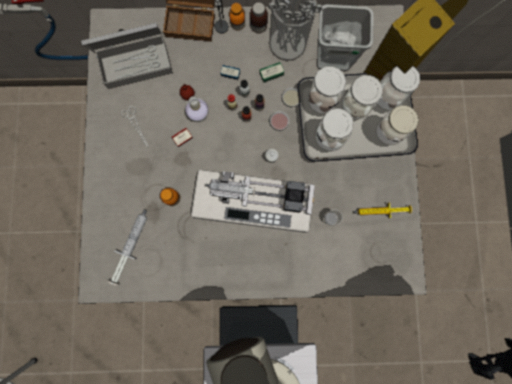

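View pics/scene0.png

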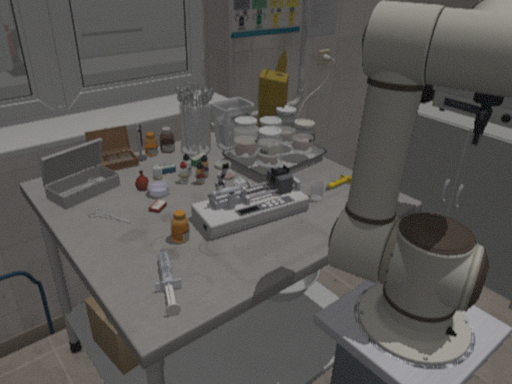

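```bash
cat > plan.py <<'E'
import sys,json
from h import *
# usage: plan.py x y z yaw [maxstep_m] [grip] ; target TCP tool-down (roll 180)
def plan(pos,rot,tp,tR,step=.048,dec=2):
    Rm=R.from_euler('xyz',rot,degrees=True); p=np.array(pos,float); out=[]
    w=(Rm.inv()*tR).as_rotvec()
    n=max(int(np.ceil(np.linalg.norm(tp-p)/step-1e-6)),int(np.ceil(np.linalg.norm(w)/.145)),1)
    for i in range(n):
        d=np.round(Rm.inv().apply((tp-p)/(n-i))*100,dec); t=np.round((Rm.inv()*tR).as_rotvec()/(n-i),3)
        out.append((d.tolist(),t.tolist())); p=p+Rm.apply(d/100); Rm=Rm*R.from_rotvec(t)
    return out
if __name__=='__main__':
    a=[float(v) for v in sys.argv[1:]]
    o=bot.get_obs(); r=plan(o['ee_pos'],o['tcp_rot'],np.array(a[:3]),R.from_euler('xyz',[180,0,a[3]],degrees=True),a[4] if len(a)>4 else .048)
    for i in range(0,len(r),5):
        print(json.dumps([x[0] for x in r[i:i+5]]),json.dumps([x[1] for x in r[i:i+5]]))
E
python3 plan.py .5 0 .34 -10
```

```text
[[3.63, -2.96, -0.67], [3.51, -3.1, -0.67], [3.39, -3.23, -0.67], [3.26, -3.36, -0.67], [3.12, -3.49, -0.67]] [[-0.0, -0.0, 0.039], [-0.0, -0.0, 0.039], [-0.0, -0.0, 0.039], [-0.0, -0.0, 0.04], [-0.0, -0.0, 0.039]]
[[2.98, -3.6, -0.67], [2.84, -3.72, -0.66], [2.69, -3.83, -0.67], [2.53, -3.93, -0.66], [2.38, -4.03, -0.67]] [[-0.0, -0.0, 0.04], [-0.0, -0.0, 0.039], [-0.0, -0.0, 0.04], [-0.0, -0.0, 0.039], [-0.0, -0.0, 0.04]]
[[2.22, -4.12, -0.66], [2.05, -4.21, -0.67], [1.89, -4.29, -0.66]] [[-0.0, -0.0, 0.039], [-0.0, -0.0, 0.04], [-0.0, -0.0, 0.039]]
```

>>> move_arm(offset=[[3.6, -3.0, -0.7], [3.5, -3.1, -0.7], [3.4, -3.2, -0.7], [3.3, -3.4, -0.7], [3.1, -3.5, -0.7]], twist=[[0, 0, 0.04], [0, 0, 0.04], [0, 0, 0.04], [0, 0, 0.04], [0, 0, 0.04]], grip=[0, 0, 0, 0, 0])

```text
time: 1.6
ee_pos: [0.3051, -0.3173, 0.2887]
tcp_rot: [180.0, -0.0, 7.8]
wrist_force: [1.6, 0.2, 0.3]
opening: 0.0118
grasp_force: 0.0
```

>>> move_arm(offset=[[3.0, -3.6, -0.7], [2.8, -3.7, -0.7], [2.7, -3.8, -0.7], [2.5, -3.9, -0.7], [2.4, -4.0, -0.7]], twist=[[0, 0, 0.04], [0, 0, 0.04], [0, 0, 0.04], [0, 0, 0.04], [0, 0, 0.04]], grip=[0, 0, 0, 0, 0])

```text
time: 2.1
ee_pos: [0.4281, -0.1193, 0.3239]
tcp_rot: [180.0, -0.0, -3.7]
wrist_force: [0.2, -1.2, 0.1]
opening: 0.0001
grasp_force: 0.0
```

>>> move_arm(offset=[[2.2, -4.1, -0.7], [2.0, -4.2, -0.7], [1.9, -4.3, -0.7], [0, 0, 0], [0, 0, 0]], twist=[[0, 0, 0.04], [0, 0, 0.04], [0, 0, 0.04], [0, 0, 0], [0, 0, 0]], grip=[0, 0, 0, 0, 0])

```text
time: 2.6
ee_pos: [0.4945, -0.0493, 0.3444]
tcp_rot: [-178.0, 0.1, -6.7]
wrist_force: [-0.6, -0.3, -0.8]
opening: 0.0001
grasp_force: 0.0
```

```bash
cat > b.py <<'E'
from h import *
np.set_printoptions(precision=4,suppress=True)
o=bot.get_obs(); print(o['ee_pos'],o['tcp_rot'],o['opening'],o['time'],o['wrist_force'])
c=viewer.camera('wrist'); print(c['tool_from_camera'],c['vfov'])
np.savez('w.npz',depth=c['depth'],color=c['color'])
cv2.imwrite('pics/w1.png',c['color'][:,:,::-1])
Z=dict(pusher_face=.092,key_top=.116,thumb_plate=.092,syringe=.092,clamp_hinge=.1,pump=0)
for t in ('pump','pusher_face','key_top','thumb_plate','syringe','clamp_hinge','clamp_arm','weigh_bottle','beaker','amber_bottle'):
    for d in finder.pinpoint(c,t)[:2]:
        if d['p']>.2: print(t,round(d['p'],2),np.round(d['position'],1),at_depth(c,d['position']), at_z(c,d['position'],Z[t]) if t in Z else '')
E
python3 b.py
```

```text
[ 0.4945 -0.0493  0.3444] [-178.0015    0.1088   -6.7047] 7.118414566672617e-05 2.6 [-0.589  -0.2911 -0.7754]
[[ 0.0009 -0.948  -0.3182  0.0805]
 [ 1.      0.0012 -0.0006  0.0015]
 [ 0.0009 -0.3182  0.948  -0.1193]
 [ 0.      0.      0.      1.    ]] 61.67752125303698
pump 0.74 [ 54.6 103. ] [0.5784 0.2247 0.0325] [0.5788 0.2465 0.    ]
pump 0.67 [218.5  96.6] [0.5617 0.0033 0.0483] [0.5604 0.0112 0.    ]
pusher_face 0.72 [282.6  85.7] [ 0.5658 -0.0767  0.0697] [ 0.5662 -0.0761  0.092 ]
key_top 0.87 [312.1  88.2] [ 0.5608 -0.1052  0.116 ] [ 0.5608 -0.1052  0.116 ]
thumb_plate 0.73 [209.5  85.1] [0.5765 0.0051 0.0875] [0.5764 0.0043 0.092 ]
syringe 0.97 [177.7  78.7] [0.5869 0.0359 0.1006] [0.5873 0.0383 0.092 ]
syringe 0.74 [  0.1 219.6] [0.4211 0.3688 0.0277] [0.4436 0.3049 0.092 ]
clamp_hinge 0.78 [133.4  45.1] [0.6228 0.0692 0.1185] [0.6255 0.0763 0.1   ]
clamp_hinge 0.55 [314.6  88.1] [ 0.5609 -0.1076  0.1149] [ 0.5603 -0.1095  0.1   ]
clamp_arm 0.56 [107.5  68.8] [0.6007 0.0814 0.1602] 
beaker 0.82 [390.4 117.2] [ 0.5061 -0.2234  0.0009] 
beaker 0.7 [286.2  82.4] [ 0.5699 -0.0794  0.102 ] 
amber_bottle 0.69 [ 53.7 103.8] [0.578  0.2241 0.0368]
```

View pics/w1.png

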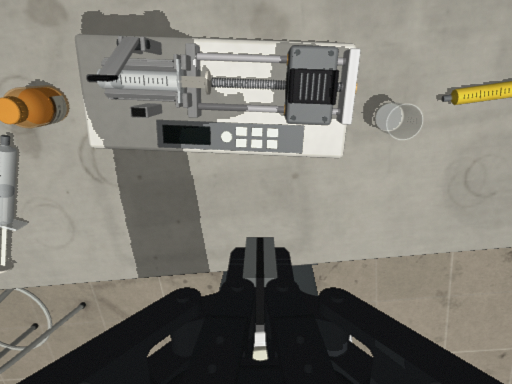

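```bash
python3 plan.py .647 .074 .26 -10; python3 -c "
from h import *
o=bot.get_obs();print(o['ee_pos'],o['tcp_rot'])"
```

```text
[[2.74, -2.75, 1.79], [2.71, -2.79, 1.77], [2.68, -2.83, 1.76], [2.65, -2.87, 1.74], [2.61, -2.92, 1.71]] [[-0.007, 0.0, 0.011], [-0.007, 0.0, 0.012], [-0.007, 0.001, 0.011], [-0.007, 0.0, 0.012], [-0.007, 0.001, 0.011]]
[ 0.49449932 -0.0493517   0.34483729] [-1.77972644e+02  4.83890059e-02 -6.71547681e+00]
```

>>> move_arm(offset=[[2.7, -2.8, 1.8], [2.7, -2.8, 1.8], [2.7, -2.8, 1.8], [2.6, -2.9, 1.7], [2.6, -2.9, 1.7]], twist=[[-0.007, 0, 0.011], [-0.007, 0, 0.012], [-0.007, 0, 0.011], [-0.007, 0, 0.012], [-0.007, 0, 0.011]], grip=[0, 0, 0, 0, 0])

```text
time: 3.65
ee_pos: [0.6341, -0.0031, 0.2625]
tcp_rot: [-176.2, 0.3, -1.8]
wrist_force: [-0.1, 0.7, 0.7]
opening: 0.0002
grasp_force: 0.0
```

```bash
python3 plan.py .647 .074 .26 -10
```

```text
[[0.53, -3.86, 0.38], [0.24, -3.89, 0.25]] [[-0.033, 0.005, 0.072], [-0.033, 0.004, 0.071]]
```

>>> move_arm(offset=[[0.4, -2.0, 0.2], [0.2, -2.0, 0.2], [0.1, -1.9, 0.1], [0.1, -1.9, 0.1], [0, 0, 0]], twist=[[-0.017, 0, 0.036], [-0.017, 0, 0.036], [-0.016, 0, 0.036], [-0.016, 0, 0.036], [0, 0, 0]], grip=[0, 0, 0, 0, 0])

```text
time: 4.15
ee_pos: [0.6407, -0.0063, 0.2635]
tcp_rot: [-176.6, 0.7, -1.9]
wrist_force: [0.3, 0.1, -0.3]
opening: -0.0001
grasp_force: 0.0
```

```bash
cat > s.py <<'E'
from h import *
o=bot.get_obs();print(np.round(o['ee_pos'],4),np.round(o['tcp_rot'],1),np.round(o['q'],1),np.round(o['wrist_force'],1))
E
python3 s.py; python3 plan.py .647 .074 .26 -10
```

```text
[ 0.6407 -0.0063  0.2635] [-176.6    0.7   -1.9] [ -2.   19.2  27.8  99.3   3.4 179.9] [ 0.3  0.1 -0.3]
[[0.18, -4.01, 0.41], [-0.1, -4.01, 0.29]] [[-0.029, 0.008, 0.071], [-0.029, 0.008, 0.07]]
```

```bash
python3 plan.py .647 .074 .26 80
```

```text
[[0.04, -0.8, 0.08], [0.15, -0.79, 0.08], [0.26, -0.76, 0.07], [0.37, -0.71, 0.07], [0.47, -0.66, 0.06]] [[-0.006, -0.003, -0.143], [-0.006, -0.003, -0.143], [-0.006, -0.003, -0.143], [-0.006, -0.003, -0.143], [-0.005, -0.003, -0.143]]
[[0.55, -0.58, 0.06], [0.63, -0.5, 0.05], [0.7, -0.4, 0.04], [0.75, -0.3, 0.04], [0.78, -0.19, 0.04]] [[-0.006, -0.003, -0.143], [-0.005, -0.003, -0.143], [-0.006, -0.004, -0.143], [-0.005, -0.003, -0.143], [-0.006, -0.004, -0.142]]
```

>>> move_arm(offset=[[0, -0.8, 0.1], [0.2, -0.8, 0.1], [0.3, -0.8, 0.1], [0.4, -0.7, 0.1], [0.5, -0.7, 0.1]], twist=[[-0.006, -0.003, -0.143], [-0.006, -0.003, -0.143], [-0.006, -0.003, -0.143], [-0.006, -0.003, -0.143], [-0.006, -0.003, -0.143]], grip=[0, 0, 0, 0, 0])

```text
time: 4.65
ee_pos: [0.6446, 0.0356, 0.2599]
tcp_rot: [-178.3, -0.3, 39.4]
wrist_force: [0.1, -0.9, 0.3]
opening: -0.0003
grasp_force: 0.0
```

>>> move_arm(offset=[[0.6, -0.6, 0], [0.6, -0.5, 0], [0.7, -0.4, 0], [0.7, -0.3, 0], [0.8, -0.2, 0]], twist=[[-0.006, -0.003, -0.143], [-0.006, -0.003, -0.143], [-0.006, -0.003, -0.143], [-0.006, -0.003, -0.143], [-0.006, -0.003, -0.142]], grip=[0, 0, 0, 0, 0])

```text
time: 5.15
ee_pos: [0.6475, 0.0757, 0.2606]
tcp_rot: [179.8, -0.0, 80.3]
wrist_force: [-0.2, 0.1, -0.2]
opening: 0.0
grasp_force: 0.0
```

```bash
python3 s.py; sed -i 's/w1.png/w2.png/' b.py; python3 b.py; python3 plan.py .647 .074 .20 80
```

```text
[0.6475 0.0757 0.2606] [179.8  -0.   80.3] [  6.7  19.9  28.5  98.4  -0.  106.4] [-0.2  0.1 -0.2]
[0.6475 0.0757 0.2606] [179.8222  -0.012   80.3303] 1.340437548539627e-05 5.15 [-0.2235  0.0676 -0.2382]
[[ 0.0009 -0.9482 -0.3178  0.0805]
 [ 1.      0.0007  0.0008 -0.0015]
 [-0.0005 -0.3178  0.9482 -0.1192]
 [ 0.      0.      0.      1.    ]] 61.67752125303698
pump 0.79 [198.4 212.1] [0.5841 0.0507 0.101 ] [0.5568 0.0125 0.    ]
pusher_face 0.32 [202.6 218.8] [0.5859 0.0425 0.0995] [0.5839 0.0395 0.092 ]
thumb_plate 0.95 [207.6 250.5] [0.5819 0.0066 0.0961] [0.5808 0.0044 0.092 ]
syringe 0.83 [201.2 218.9] [0.585  0.0427 0.1006] [0.5826 0.0392 0.092 ]
clamp_hinge 0.56 [237.5 177.7] [0.628  0.0794 0.1115] [0.6266 0.0762 0.1   ]
clamp_arm 0.81 [199.7 200. ] [0.6017 0.0791 0.1533] 
weigh_bottle 0.64 [312.  235.2] [ 0.6927 -0.0317  0.0267] 
[[-0.08, -0.03, 2.99], [-0.07, -0.03, 2.98]] [[0.001, -0.0, -0.0], [0.001, -0.0, -0.001]]
```

View pics/w2.png

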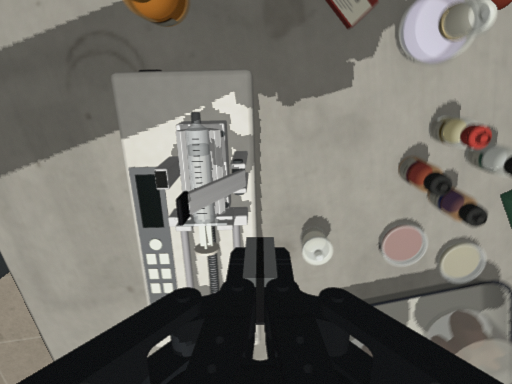

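>>> move_arm(offset=[[-0.2, 0, 4.1], [0, 0, 4.1], [0, -1.5, 0], [0, -1.5, 0], [0, -0.6, 0]], twist=[[0, 0, 0], [0, 0, 0], [0, 0, 0], [0, 0, 0], [0, 0, 0]], grip=[0, 0, 0, 0, 0])

```text
time: 6.2
ee_pos: [0.6112, 0.08, 0.1776]
tcp_rot: [179.9, -0.0, 80.0]
wrist_force: [0.8, -0.4, -0.3]
opening: -0.0001
grasp_force: 0.5
```

>>> move_arm(offset=[[0, -0.6, 0.2], [0, -0.6, 0.4], [0, -0.6, 0.5], [0, -0.6, 0.6], [0, -0.5, 0.7]], twist=[[0, 0, 0], [0, 0, 0], [0, 0, 0], [0, 0, 0], [0, 0, 0]], grip=[0, 0, 0, 0, 0])

```text
time: 6.7
ee_pos: [0.5832, 0.085, 0.1531]
tcp_rot: [179.9, 0.0, 80.0]
wrist_force: [0.9, -0.2, 1.4]
opening: -0.0
grasp_force: 0.6
```

```bash
python3 s.py
python3 - <<'E'
from h import *
c=viewer.camera('wrist'); cv2.imwrite('pics/w3.png',c['color'][:,:,::-1])
E
```

```text
[0.5832 0.085  0.1531] [179.9   0.   80. ] [  8.3   9.4   3.9  84.4  -0.  108.3] [ 0.9 -0.2  1.4]
```

View pics/w3.png

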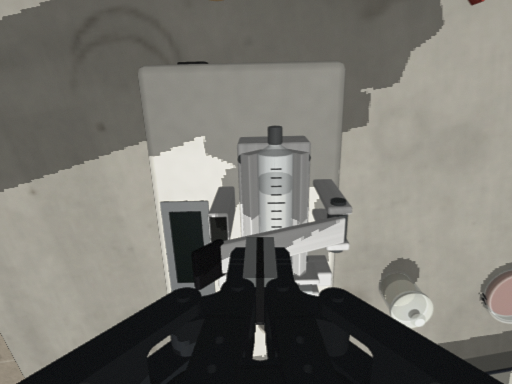

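>>> move_arm(offset=[[0, -0.3, 0.6], [0, -0.2, 0.6], [0, -0.1, 0.5], [0, 0, 0.4], [0, 0, 0.2]], twist=[[0, 0, 0], [0, 0, 0], [0, 0, 0], [0, 0, 0], [0, 0, 0]], grip=[0, 0, 0, 0, 0])

```text
time: 7.25
ee_pos: [0.5776, 0.086, 0.13]
tcp_rot: [179.9, 0.0, 80.0]
wrist_force: [-1.6, 0.2, 7.1]
opening: 0.0
grasp_force: 3.9
```

>>> move_arm(offset=[[0, 0, 0.1], [0, 0, 0.1], [0, 0, 0]], twist=[[0, 0, 0], [0, 0, 0], [0, 0, 0]], grip=[0, 0, 0])

```text
time: 7.55
ee_pos: [0.5776, 0.086, 0.1299]
tcp_rot: [179.9, -0.0, 80.0]
wrist_force: [-6.9, 0.8, 10.0]
opening: 0.0
grasp_force: 5.4
```

```bash
python3 plan.py .548 -.17 .26 80
```

```text
[[-3.67, 0.22, -1.86], [-3.68, 0.22, -1.86], [-3.67, 0.22, -1.86], [-3.68, 0.22, -1.86], [-3.67, 0.22, -1.86]] [[0.0, -0.0, 0.0], [0.0, -0.0, 0.0], [0.001, -0.0, 0.0], [0.0, -0.0, 0.0], [0.001, -0.0, 0.0]]
[[-3.68, 0.22, -1.86], [-3.67, 0.22, -1.85]] [[0.0, -0.0, 0.0], [0.001, -0.0, 0.0]]
```

>>> move_arm(offset=[[0, 0, -3], [0, 0, -4], [0, 0, -4]], twist=[[0, 0, 0], [0, 0, 0], [0, 0, 0]], grip=[0, 0, 0])

```text
time: 7.85
ee_pos: [0.5773, 0.0859, 0.2396]
tcp_rot: [179.9, 0.0, 80.0]
wrist_force: [0.6, 0.3, -0.9]
opening: -0.0002
grasp_force: 0.0
```

```bash
python3 plan.py .548 -.17 .26 80
```

```text
[[-4.29, 0.26, -0.34], [-4.28, 0.26, -0.34], [-4.29, 0.26, -0.34], [-4.28, 0.26, -0.34], [-4.29, 0.26, -0.34]] [[0.0, 0.0, 0.0], [0.0, 0.0, 0.0], [0.0, 0.0, 0.0], [0.0, 0.0, 0.0], [0.001, 0.0, 0.0]]
[[-4.28, 0.25, -0.34]] [[0.0, 0.0, 0.0]]
```

>>> move_arm(offset=[[-4.3, 0.3, -0.3], [-4.3, 0.3, -0.3], [-4.3, 0.2, -0.3], [-4.3, 0.2, -0.3], [-4.3, 0.3, -0.4]], twist=[[0, 0, 0], [0, 0, 0], [0, 0, 0], [0, 0, 0], [0, 0, 0]], grip=[0, 0, 0, 0, 0])

```text
time: 8.35
ee_pos: [0.5527, -0.1296, 0.2547]
tcp_rot: [179.9, -0.0, 80.0]
wrist_force: [1.1, 1.1, 0.0]
opening: 0.0003
grasp_force: 0.0
```

>>> move_arm(offset=[[-4.3, 0.3, -0.3], [0, 0, 0], [0, 0, 0]], twist=[[0, 0, 0], [0, 0, 0], [0, 0, 0]], grip=[0, 0, 0])

```text
time: 8.65
ee_pos: [0.5484, -0.1718, 0.2574]
tcp_rot: [179.9, -0.0, 79.9]
wrist_force: [0.2, 1.4, 0.0]
opening: 0.0002
grasp_force: 0.0
```

```bash
python3 s.py; sed -i 's/w2.png/w4.png/' b.py; python3 b.py
```

```text
[ 0.5484 -0.1718  0.2574] [179.9  -0.   79.9] [-17.4   8.4  14.3  95.8   0.   82.7] [0.2 1.4 0. ]
[ 0.5484 -0.1718  0.2574] [179.8934  -0.0148  79.8883] 0.00022301267901018494 8.65 [0.1799 1.4126 0.0416]
[[ 0.0009 -0.9482 -0.3178  0.0805]
 [ 1.      0.0007  0.0008 -0.0015]
 [-0.0005 -0.3178  0.9482 -0.1192]
 [ 0.      0.      0.      1.    ]] 61.67752125303698
pusher_face 0.76 [264.3  61.7] [ 0.5677 -0.077   0.1037] [ 0.568  -0.0764  0.092 ]
key_top 0.85 [266.6  99.4] [ 0.5646 -0.1049  0.1141] [ 0.5645 -0.1048  0.116 ]
beaker 0.79 [234.5 193.5] [ 0.5149 -0.2006  0.0475]
```

View pics/w4.png

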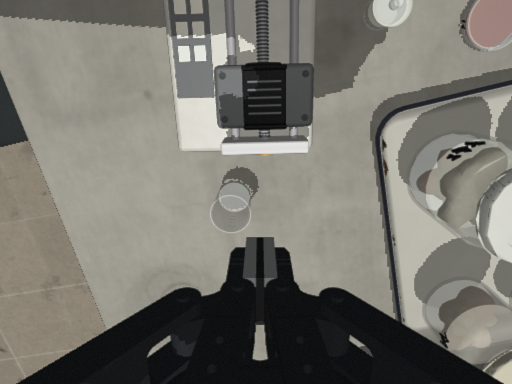

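```bash
python3 plan.py .5650 -.1045 .152 80
```

```text
[[2.26, 0.15, 3.52], [2.26, 0.16, 3.52], [2.26, 0.15, 3.53]] [[0.001, -0.0, 0.0], [0.0, -0.0, 0.0], [0.001, -0.0, 0.001]]
```

>>> move_arm(offset=[[3.4, 0.3, 2.0], [3.4, 0.2, 2.5], [0, 0, 3.5], [0, 0, 2.4], [0, 0, 0]], twist=[[0, 0, 0], [0, 0, 0], [0, 0, 0], [0, 0, 0], [0, 0, 0]], grip=[0, 0, 0, 0, 0])

```text
time: 9.7
ee_pos: [0.5638, -0.1041, 0.1501]
tcp_rot: [-179.8, -0.0, 80.1]
wrist_force: [-0.2, -0.0, 0.2]
opening: -0.0002
grasp_force: 0.0
```

```bash
python3 s.py
python3 - <<'E'
from h import *
c=viewer.camera('wrist'); cv2.imwrite('pics/w5.png',c['color'][:,:,::-1])
for n in ('wrist','scene'):
    c=viewer.camera(n)
    for t in ('thumb_plate','pusher_face','clamp_arm','key_top'):
        for d in finder.pinpoint(c,t)[:2]: print(n,t,round(d['p'],2),np.round(d['position'],1),np.round(at_z(c,d['position'],.092),4))
E
```

```text
[ 0.5638 -0.1041  0.1501] [-179.8   -0.    80.1] [-10.5   7.6   1.5  84.1   0.   89.5] [-0.2 -0.   0.2]
wrist thumb_plate 0.76 [254.1  14.8] [0.5814 0.0062 0.092 ]
wrist pusher_face 0.63 [258.1 176.7] [ 0.5688 -0.0785  0.092 ]
wrist key_top 0.93 [260.5 240.7] [ 0.563  -0.1203  0.092 ]
wrist key_top 0.16 [229.2  40.6] [ 0.5669 -0.0035  0.092 ]
scene thumb_plate 0.63 [172.5 308.5] [0.2696 0.4487 0.092 ]
scene thumb_plate 0.52 [251.  185.9] [0.5704 0.0074 0.092 ]
scene pusher_face 0.83 [272.2 180.4] [ 0.5588 -0.0671  0.092 ]
scene clamp_arm 0.58 [230.3 191.1] [0.582  0.0761 0.092 ]
scene key_top 0.64 [279.9 167.7] [ 0.6104 -0.1458  0.092 ]
scene key_top 0.43 [247.2 186.8] [0.5729 0.0201 0.092 ]
```

View pics/w5.png

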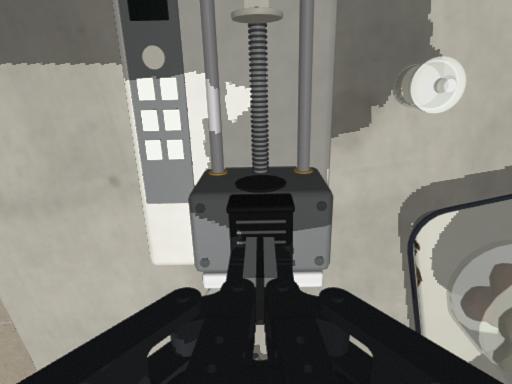

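>>> move_arm(offset=[[0, 0, 0.7], [0, 0, 0.6], [0, 0, 0.3], [0, 0, 0.2], [0, 0, 0]], twist=[[0, 0, 0], [0, 0, 0], [0, 0, 0], [0, 0, 0], [0, 0, 0]], grip=[0, 0, 0, 0, 0])

```text
time: 10.75
ee_pos: [0.5653, -0.1047, 0.1356]
tcp_rot: [179.9, -0.0, 80.0]
wrist_force: [-2.3, 0.4, 4.0]
opening: 0.0003
grasp_force: 1.9
```

>>> move_arm(offset=[[0, 0, 0.2], [0, 0, 0.2], [0, 0, 0]], twist=[[0, 0, 0], [0, 0, 0], [0, 0, 0]], grip=[0, 0, 0])

```text
time: 11.05
ee_pos: [0.5653, -0.1048, 0.1315]
tcp_rot: [179.9, -0.0, 80.0]
wrist_force: [-2.5, 0.1, 5.8]
opening: 0.0002
grasp_force: 2.6
```

>>> move_arm(offset=[[0.5, 0, 0], [1, 0, 0], [1, 0, 0], [1, 0, 0], [0.5, 0, 0]], twist=[[0, 0, 0], [0, 0, 0], [0, 0, 0], [0, 0, 0], [0, 0, 0]], grip=[0, 0, 0, 0, 0])

```text
time: 11.55
ee_pos: [0.5724, -0.0649, 0.1318]
tcp_rot: [179.9, 0.0, 80.0]
wrist_force: [-4.7, -1.1, 5.6]
opening: 0.0002
grasp_force: 2.6
```

```bash
cat > g.py <<'E'
from h import *
import sys
o=bot.get_obs(); print(np.round(o['ee_pos'],4),np.round(o['tcp_rot'],2),np.round(o['wrist_force'],1))
c=viewer.camera('wrist'); cv2.imwrite(sys.argv[1],c['color'][:,:,::-1])
v=np.array([.1736,.9848])
for t in ('thumb_plate','pusher_face','key_top'):
    for d in finder.pinpoint(c,t)[:1]:
        P=at_z(c,d['position'],.092 if t!='key_top' else .1095); print(t,round(d['p'],2),np.round(d['position'],1),np.round(P,4),'s',round(float(P[:2]@v),4))
print('tip s',np.array(o['ee_pos'][:2])@v)
E
python3 g.py pics/w6.png
```

```text
[ 0.5724 -0.0649  0.1318] [1.799e+02 1.000e-02 8.003e+01] [-4.7 -1.1  5.6]
thumb_plate 0.75 [254.7 102.5] [0.581  0.0057 0.092 ] s 0.1064
pusher_face 0.75 [252.5 189.4] [ 0.5721 -0.0376  0.092 ] s 0.0623
key_top 0.67 [258.  255.5] [ 0.5699 -0.0667  0.1095] s 0.0333
tip s 0.03546780274144529
```

>>> move_arm(offset=[[0.7, 0, 0], [0.8, 0, 0], [0.8, 0, 0], [0.6, 0, 0], [0.3, 0, 0]], twist=[[0, 0, 0], [0, 0, 0], [0, 0, 0], [0, 0, 0], [0, 0, 0]], grip=[0, 0, 0, 0, 0])

```text
time: 12.25
ee_pos: [0.5778, -0.0335, 0.1317]
tcp_rot: [179.9, 0.0, 80.0]
wrist_force: [-4.2, -1.6, 5.6]
opening: -0.0001
grasp_force: 2.6
```

```bash
python3 g.py pics/w7.png; python3 -c "
import cv2;i=cv2.imread('pics/w7.png')[90:290,130:390];cv2.imwrite('pics/w7c.png',cv2.resize(i,None,fx=3,fy=3,interpolation=cv2.INTER_CUBIC))"
```

```text
[ 0.5778 -0.0335  0.1317] [1.7991e+02 1.0000e-02 8.0030e+01] [-4.2 -1.6  5.6]
thumb_plate 0.57 [256.1 169.1] [0.5813 0.0044 0.092 ] s 0.1052
pusher_face 0.75 [251.7 194.6] [ 0.5766 -0.0089  0.092 ] s 0.0913
key_top 0.65 [255.3 256.3] [ 0.574  -0.0354  0.1095] s 0.0648
tip s 0.06732474790356342
```

View pics/w7c.png

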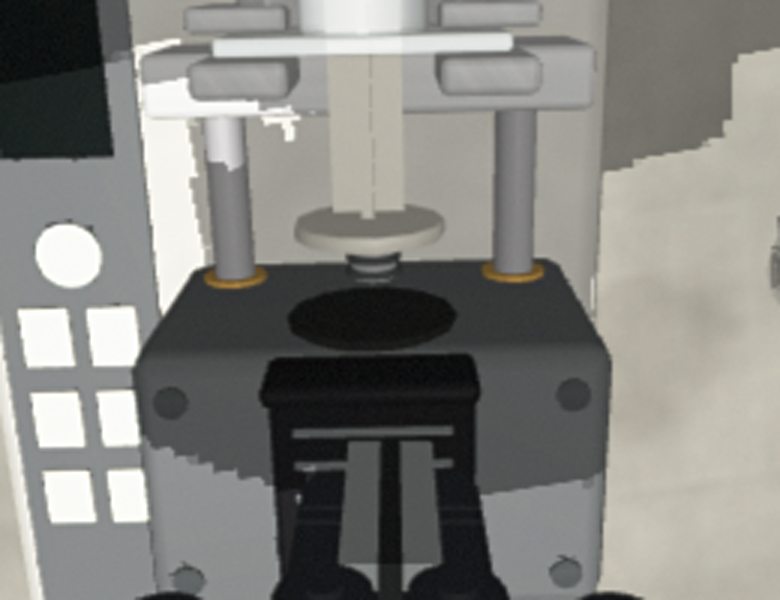

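>>> move_arm(offset=[[0.3, 0, 0], [0.2, 0, 0], [0.1, 0, 0], [0, 0, 0]], twist=[[0, 0, 0], [0, 0, 0], [0, 0, 0], [0, 0, 0]], grip=[0, 0, 0, 0])

```text
time: 12.85
ee_pos: [0.5788, -0.0278, 0.1318]
tcp_rot: [179.9, -0.0, 80.0]
wrist_force: [-4.6, 0.9, 5.0]
opening: 0.0001
grasp_force: 2.6
```

```bash
python3 g.py pics/w8.png
```

```text
[ 0.5788 -0.0278  0.1318] [ 1.7991e+02 -1.0000e-02  8.0020e+01] [-4.6  0.9  5. ]
thumb_plate 0.78 [255.3 176.1] [0.5813 0.0062 0.092 ] s 0.107
pusher_face 0.93 [249.7 193. ] [ 0.5767 -0.0023  0.092 ] s 0.0978
key_top 0.89 [256.1 258.8] [ 0.5751 -0.0312  0.1095] s 0.0691
tip s 0.07309234856553942
```

>>> move_arm(offset=[[0.1, 0, 0], [0.1, 0, 0]], twist=[[0, 0, 0], [0, 0, 0]], grip=[0, 0])

```text
time: 13.25
ee_pos: [0.5791, -0.0261, 0.1317]
tcp_rot: [179.9, 0.0, 80.0]
wrist_force: [-3.1, -0.7, 4.5]
opening: 0.0003
grasp_force: 2.6
```

>>> move_arm(offset=[[0.1, 0, 0]], twist=[[0, 0, 0]], grip=[0])

```text
time: 13.35
ee_pos: [0.5793, -0.025, 0.1317]
tcp_rot: [179.9, 0.0, 80.0]
wrist_force: [-4.3, -0.6, 5.4]
opening: -0.0004
grasp_force: 2.6
```

```bash
python3 g.py pics/w9.png;  python3 -c "
import cv2;i=cv2.imread('pics/w9.png')[130:230,180:330];cv2.imwrite('pics/w9c.png',cv2.resize(i,None,fx=5,fy=5,interpolation=cv2.INTER_CUBIC))"
```

```text
[ 0.5793 -0.025   0.1317] [1.7991e+02 1.0000e-02 8.0010e+01] [-4.3 -0.6  5.4]
thumb_plate 0.75 [256.  181.5] [0.5816 0.0062 0.092 ] s 0.1071
pusher_face 0.69 [255.  195.2] [ 0.5797 -0.0011  0.092 ] s 0.0995
key_top 0.89 [256.3 257.9] [ 0.5758 -0.0279  0.1095] s 0.0725
tip s 0.0758947321244047
```

View pics/w9c.png

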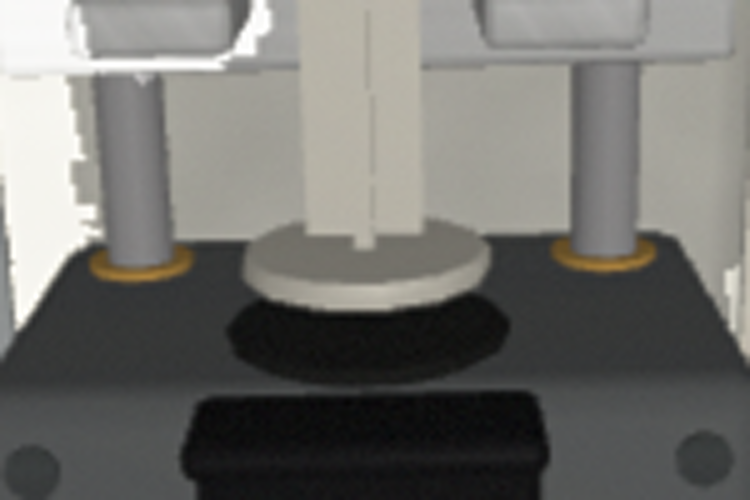

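```bash
cat > e.py <<'E'
from h import *
import sys
c=viewer.camera('wrist'); v=np.array([.1736,.9848])
a,b=float(sys.argv[1]),float(sys.argv[2])
p=at_z(c,[255,a],.105)[:2]@v; f=at_z(c,[255,b],.107)[:2]@v; print('plate',p,'face',f,'gap',p-f)
f0=f
for s in (0,1,2): print(s, proj(c,[.58,(f+s/1e3-.58*.1736)/.9848,.105]))
E
python3 e.py 192 206.6
```

```text
plate 0.10582671300262447 face 0.0990836241229082 gap 0.006743088879716266
0 [255.38011007 205.07714784]
1 [255.01144169 203.16031876]
2 [254.64126993 201.23567318]
```

>>> move_arm(offset=[[0.1, 0, 0], [0.1, 0, 0], [0.1, 0, 0], [0.1, 0, 0]], twist=[[0, 0, 0], [0, 0, 0], [0, 0, 0], [0, 0, 0]], grip=[0, 0, 0, 0])

```text
time: 14.0
ee_pos: [0.58, -0.0211, 0.1318]
tcp_rot: [179.9, 0.0, 80.0]
wrist_force: [-4.7, -0.7, 4.6]
opening: -0.0
grasp_force: 2.6
```

```bash
python3 g.py pics/w10.png;  python3 -c "
import cv2,numpy as np;i=cv2.imread('pics/w10.png').astype(int).sum(2)//3
print(i[182:214,250:262].mean(1).round(0).tolist())
i=cv2.imread('pics/w9.png').astype(int).sum(2)//3
print(i[182:214,250:262].mean(1).round(0).tolist())"
```

```text
[ 0.58   -0.0211  0.1318] [1.7991e+02 1.0000e-02 8.0010e+01] [-4.7 -0.7  4.6]
thumb_plate 0.73 [254.2 189.1] [0.5806 0.0062 0.092 ] s 0.1069
pusher_face 0.77 [250. 195.] [0.5779 0.0034 0.092 ] s 0.1037
key_top 0.93 [253.5 257.4] [ 0.5752 -0.0234  0.1095] s 0.0768
tip s 0.0798815951228079
[173.0, 172.0, 141.0, 131.0, 131.0, 117.0, 110.0, 110.0, 111.0, 111.0, 110.0, 114.0, 149.0, 178.0, 177.0, 172.0, 166.0, 111.0, 38.0, 16.0, 17.0, 18.0, 25.0, 26.0, 28.0, 51.0, 49.0, 20.0, 11.0, 12.0, 13.0, 12.0]
[111.0, 111.0, 111.0, 112.0, 135.0, 178.0, 179.0, 174.0, 169.0, 145.0, 53.0, 16.0, 17.0, 18.0, 17.0, 18.0, 18.0, 18.0, 18.0, 17.0, 18.0, 19.0, 25.0, 26.0, 29.0, 54.0, 47.0, 19.0, 11.0, 12.0, 13.0, 13.0]
```

```bash
python3 e.py 199.4 203.7
```

```text
plate 0.10601685484152547 face 0.10456218881564808 gap 0.0014546660258773908
0 [253.37344365 202.20707725]
1 [252.99943925 200.27860605]
2 [252.62390513 198.34224725]
```

>>> move_arm(offset=[[0.05, 0, 0], [0.05, 0, 0], [0, 0, 0]], twist=[[0, 0, 0], [0, 0, 0], [0, 0, 0]], grip=[0, 0, 0])

```text
time: 14.55
ee_pos: [0.5801, -0.0201, 0.1317]
tcp_rot: [179.9, 0.0, 80.0]
wrist_force: [-3.8, -0.8, 5.5]
opening: 0.0001
grasp_force: 2.6
```

>>> move_arm(offset=[[0.05, 0, 0], [0, 0, 0]], twist=[[0, 0, 0], [0, 0, 0]], grip=[0, 0])

```text
time: 14.75
ee_pos: [0.5803, -0.0196, 0.1317]
tcp_rot: [179.9, 0.0, 80.0]
wrist_force: [-3.6, -0.3, 5.2]
opening: -0.0002
grasp_force: 2.6
```

```bash
cat > r.py <<'E'
from h import *
import sys
o=bot.get_obs(); print(np.round(o['ee_pos'],4),np.round(o['wrist_force'],1),'Fs',np.array(o['wrist_force'][:2])@[.1736,.9848],'tip',np.array(o['ee_pos'][:2])@[.1736,.9848])
c=viewer.camera('wrist'); cv2.imwrite(sys.argv[1],c['color'][:,:,::-1])
i=c['color'].astype(int).mean(2); print(i[190:212,250:262].mean(1).round(0).tolist())
E
python3 r.py pics/w11.png
```

```text
[ 0.5803 -0.0196  0.1317] [-3.6 -0.3  5.2] Fs -0.897328180848673 tip 0.08139567138797915
[112.0, 111.0, 110.0, 111.0, 111.0, 111.0, 126.0, 171.0, 179.0, 175.0, 170.0, 152.0, 66.0, 20.0, 24.0, 26.0, 29.0, 49.0, 52.0, 21.0, 11.0, 12.0]
```

>>> move_arm(offset=[[0.05, 0, 0], [0, 0, 0]], twist=[[0, 0, 0], [0, 0, 0]], grip=[0, 0])

```text
time: 15.0
ee_pos: [0.5805, -0.0193, 0.1318]
tcp_rot: [179.9, 0.0, 80.0]
wrist_force: [-3.4, -0.9, 5.5]
opening: 0.0001
grasp_force: 2.5
```

```bash
python3 r.py pics/w12.png
```

```text
[ 0.5805 -0.0193  0.1318] [-3.4 -0.9  5.5] Fs -1.5241807501767695 tip 0.08174656616074777
[116.0, 111.0, 111.0, 111.0, 111.0, 111.0, 116.0, 153.0, 179.0, 177.0, 172.0, 163.0, 102.0, 35.0, 20.0, 26.0, 26.0, 38.0, 69.0, 30.0, 12.0, 12.0]
```

>>> move_arm(offset=[[0.05, 0, 0], [0, 0, 0]], twist=[[0, 0, 0], [0, 0, 0]], grip=[0, 0])

```text
time: 15.25
ee_pos: [0.5807, -0.019, 0.1319]
tcp_rot: [179.9, 0.0, 80.0]
wrist_force: [-2.9, -2.0, 5.9]
opening: -0.0003
grasp_force: 2.5
```

```bash
python3 r.py pics/w13.png
```

```text
[ 0.5807 -0.019   0.1319] [-2.9 -2.   5.9] Fs -2.442697052962347 tip 0.08213256470267113
[126.0, 112.0, 111.0, 110.0, 111.0, 111.0, 111.0, 125.0, 166.0, 178.0, 174.0, 170.0, 149.0, 67.0, 22.0, 24.0, 26.0, 28.0, 50.0, 54.0, 21.0, 13.0]
```

>>> move_arm(offset=[[0, 0, -0.2], [0, 0, -0.3], [0, 0, -0.5], [0, 0, -1.0], [0, 0, 0]], twist=[[0, 0, 0], [0, 0, 0], [0, 0, 0], [0, 0, 0], [0, 0, 0]], grip=[0, 0, 0, 0, 0])

```text
time: 15.8
ee_pos: [0.5812, -0.0184, 0.1532]
tcp_rot: [179.8, -0.0, 80.0]
wrist_force: [-0.1, -0.8, 0.7]
opening: -0.0002
grasp_force: 0.0
```

>>> move_arm(offset=[[-2.0, 0, -2.0], [-2.0, 0, -3.0], [-1.5, 0, -2], [0, 0, 0], [0, 0, 0]], twist=[[0, 0, 0], [0, 0, 0], [0, 0, 0], [0, 0, 0], [0, 0, 0]], grip=[0, 0, 0, 0, 0])

```text
time: 16.3
ee_pos: [0.5711, -0.0727, 0.2215]
tcp_rot: [179.9, -0.0, 80.0]
wrist_force: [-0.3, 0.3, -0.6]
opening: 0.0001
grasp_force: 0.0
```

```bash
python3 g.py pics/w14.png
python3 - <<'E'
from h import *
i=cv2.imread('pics/w14.png')
cv2.imwrite('pics/w14c.png',cv2.resize(i[0:240,130:400],None,fx=2.4,fy=2.4,interpolation=cv2.INTER_CUBIC))
c=viewer.camera('wrist'); 
d=[p for p in finder.pinpoint(c,'key_top')][:1][0]['position']; u,v=int(d[0]),int(d[1])
# heights of points along column u
for r in range(v-40,v+40,4): print(r,np.round(at_depth(c,[u,r])*1000,1), np.round(at_depth(c,[u+25,r])[2]*1000,1))
E
```

```text
[ 0.5711 -0.0727  0.2215] [ 1.7987e+02 -3.0000e-02  7.9990e+01] [-0.3  0.3 -0.6]
thumb_plate 0.58 [256.9  83.2] [0.5811 0.006  0.092 ] s 0.1068
pusher_face 0.64 [254.4  84.2] [0.5791 0.0057 0.092 ] s 0.1062
key_top 0.9 [258.6 128.2] [ 0.577  -0.0239  0.1095] s 0.0766
tip s 0.027513992473891295
88 [580.8   2.9 106.1] 103.0
92 [580.5   0.8 123. ] 105.8
96 [580.1  -1.6 123.2] 108.4
100 [579.5  -4.6 114.2] 106.4
104 [579.1  -7.2 113.9] 108.1
108 [578.6  -9.7 115.1] 106.8
112 [578.1 -12.3 114.9] 106.7
116 [577.7 -14.8 116.8] 106.8
120 [577.2 -17.7 114.8] 106.7
124 [576.7 -20.4 114.1] 106.1
128 [576.2 -23.1 114.5] 105.8
132 [575.7 -26.  113.5] 107.5
136 [575.3 -28.5 115.1] 107.7
140 [574.8 -31.2 115.4] 107.0
144 [574.3 -33.9 115.9] 107.3
148 [573.8 -36.7 115.5] 107.9
152 [573.3 -39.8 114.6] 108.1
156 [573.1 -41.2 121. ] 105.5
160 [572.8 -43.2 124.5] 48.7
164 [569.6 -59.1  71.2] 49.0
```

View pics/w14c.png

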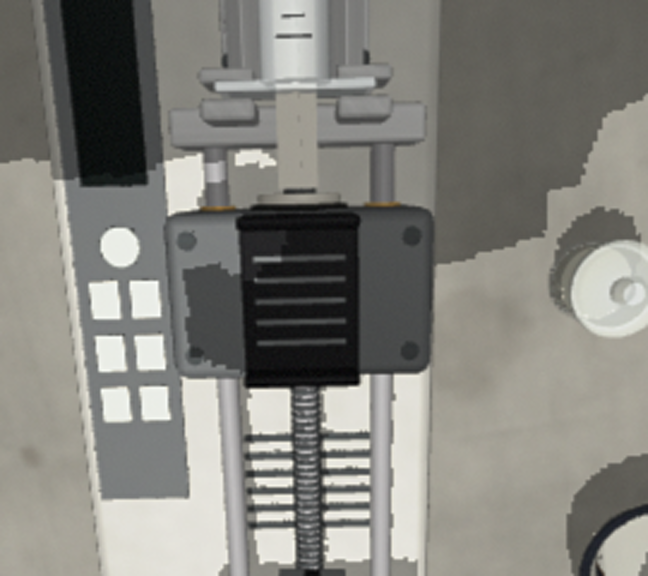

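>>> move_arm(offset=[[2.0, 0, 2.0], [2.0, 0, 2.0], [1.5, 0, 2.0], [0, 0, 0], [0, 0, 0]], twist=[[0, 0, 0], [0, 0, 0], [0, 0, 0], [0, 0, 0], [0, 0, 0]], grip=[0, 0, 0, 0, 0])

```text
time: 17.1
ee_pos: [0.5803, -0.0183, 0.1615]
tcp_rot: [179.9, 0.0, 80.1]
wrist_force: [-0.2, -0.1, 0.9]
opening: -0.0005
grasp_force: 0.0
```

```bash
python3 r.py pics/w15.png
python3 - <<'E'
from h import *
i=cv2.imread('pics/w15.png').astype(int).mean(2); print([(r,round(i[r,248:260].mean())) for r in range(160,206)])
c=viewer.camera('wrist')
a=finder.pinpoint(c,'clamp_arm')[:1]; print(a, at_depth(c,a[0]['position']) if a else '')
cv2.imwrite('pics/w15c.png',cv2.resize(c['color'][0:250,130:400,::-1],None,fx=2.4,fy=2.4,interpolation=cv2.INTER_CUBIC))
E
```

```text
[ 0.5803 -0.0183  0.1615] [-0.2 -0.1  0.9] Fs -0.1645714554957973 tip 0.08267245303388286
[60.0, 29.0, 12.0, 12.0, 11.0, 12.0, 12.0, 12.0, 11.0, 13.0, 12.0, 13.0, 14.0, 17.0, 22.0, 27.0, 21.0, 17.0, 16.0, 19.0, 19.0, 20.0]
[(160, 165), (161, 164), (162, 164), (163, 163), (164, 164), (165, 163), (166, 164), (167, 164), (168, 165), (169, 165), (170, 164), (171, 164), (172, 162), (173, 134), (174, 120), (175, 113), (176, 105), (177, 104), (178, 104), (179, 103), (180, 107), (181, 145), (182, 166), (183, 165), (184, 158), (185, 119), (186, 42), (187, 19), (188, 22), (189, 28), (190, 58), (191, 30), (192, 13), (193, 12), (194, 11), (195, 13), (196, 12), (197, 12), (198, 11), (199, 13), (200, 12), (201, 13), (202, 13), (203, 17), (204, 22), (205, 27)]
[{'position': [197.9, 39.4], 'p': 0.61}] [0.5669897  0.08480201 0.10716637]
```

View pics/w15c.png

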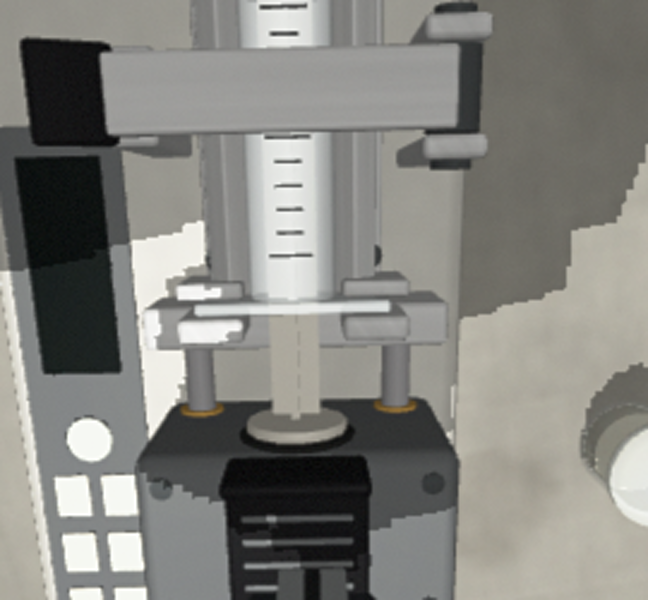

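>>> move_arm(offset=[[0, 0, -3], [0, 0, -3], [0, 0, -3], [0, 0, 0]], twist=[[0, 0, 0], [0, 0, 0], [0, 0, 0], [0, 0, 0]], grip=[0, 0, 0, 0])

```text
time: 17.65
ee_pos: [0.5816, -0.0193, 0.2572]
tcp_rot: [179.5, -0.1, 80.0]
wrist_force: [1.2, -1.0, -0.6]
opening: -0.0003
grasp_force: 0.0
```

```bash
python3 -c "
from workcell import bot
print(bot.job_done())"
```

```text
the job is handed in; nothing more can be done
None
```

I handed the job in at about 17.7 s of robot time: the clamp is fully down, the pusher pad touches the thumb plate without having driven the plunger in, the release key is back up, and the syringe and glassware were not touched; no verdict came back.

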